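# Draw the suspect die pin and show its foot over the mirror

### The arm

A 6-joint arm with a two-finger parallel gripper is mounted at the origin on the work surface. World frame = base frame: x ahead of the robot, y to its left, z up, the work surface at z = 0. Lengths are in m, angles in degrees, forces in N, time in s.
With the tool pointing down it reaches from about 0.325 to 1 m from the base axis. Payload 5.1 kg.
Tool frame: the origin (TCP) lies on the centre line of the jaws, within the pads' length; the fingertips stand 17 mm ahead of it and the grasp point (between the pads) lies 2 mm behind it (env.nose_length is the distance from the TCP to the fingertips, in m); z points along the fingers, y is the line along which they close (so a half turn about z gives the same grasp; the last joint's range is limited). The gripper opens to 85 mm and grips with 20 to 120 N. Pads are 22 mm wide; open, the fingers measure 114 mm over their backs; the gripper's body (76 mm by 85 mm) begins 54 mm behind the grasp point. The pads swing forward as they close: fully open they stand 13 mm farther back than shut.
Start: joints at [63.277, 7.093, 94.555, -0, 78.352, -4.733], TCP at [0.243, 0.603, 0.248] pointing down, gripper open.
Joint ranges: [-149.61, 149.61], [-58.7, 133.49], [1.44, 155.28], [-77.14, 257.14], [18.33, 153.61], [-166.67, 166.67]. Speed limits (degrees/s): [147.25, 147.25, 180, 180, 180, 180].

### API

Orientations are given as a 3x3 rotation matrix whose columns are the frame's x, y, z axes.
In Python, from plant import env, imaging gives the robot as it stands. The module is installed in compiled form; this text tells all that it offers.
- The arm moves only by the shell command python3 -m crank 'ROWS'. ROWS is JSON, a list of rows, each a list of 3 entries, a list of its own where there are three numbers: the finger opening in m, from 0 to 0.0854, then the shift along the tool's x, y, z in m, then the turn, a rotation vector about the tool's x, y, z in degrees. A call has 1 to 8 rows; each row shifts and turns the commanded pose from where the row before left it, along the tool's axes as they then stand; what a row does not reach is not made up. A row lasts 1/12 s, in which the tool goes at most 41.7 mm and 7.16 degrees, less where a joint would pass 70% of its speed; a pose out of reach is approached as far as the arm can. A call is refused whole if a number of a shift passes 0.0417 or a number of a turn 7.16, either way. A call with a gripper value outside its range is refused whole. The fingers move at their own pace and stop on an object; the grip force is fixed at half the most. Time passes only in rows, so rows that do not move let the fingers close. It gives the time, the measured TCP pose, the force, the opening and the grip force at its end, in the units of the state.
- env.sense(): the state, without advancing time (a new reading comes with each control period).
- imaging.get_image(name): name is "side" or "top" or "wrist"; returns the picture (384x512x3 uint8, blue, green, red); there is no depth.
- imaging.get_calibration(name): a dict with "fx", "fy", "cx", "cy" (pixels), "position" and "attitude" of the camera in the world; the wrist camera has in their place "mount" (4x4, takes a point from camera to tool coordinates, whose origin is the TCP and whose axes are the flange's). Camera axes: x right, y down, z forward; pixel columns grow to the right and rows downward; lengths in m; the calibration is good to about 2 mm. A picture is of the moment at which its call begins: read the wrist's pose just before it. get_calibration takes no time and is no camera call.
- env.finish_job(): hands the job in; it is judged then, once.
The state is a dict: "t": time; "joint_pos": joint angles; "qd": joint speeds; "tau": joint torques, N m; "position": TCP position; "tool_rot": TCP orientation; "contact_force": force on the tool from outside, world axes, zero at the start; "ft_torque": the same for the moment, N m; "grip_width": finger opening in m; "finger_force": force on a finger pad.
Only numpy, scipy, OpenCV 4.12 (cv2) and the standard library are available. Lean on these libraries where they do the work, as an engineer would, in place of code of your own. Each camera call takes 0.05 s, during which the arm holds its last target. There are 200 camera calls.

### The job

On the ledge of the angled rack the bent aluminium coupon lies behind the die pin that bent it, and the rubber bumper lies behind the other pin. Draw the coupon's pin out of the rack, turn it upright with its foot down and hold it still above the middle of the round inspection mirror, its foot about 60 mm above the glass; finish while still holding it there. Leave the other pin in the rack and everything else where it is.

Things in the scene. Friction and masses are not known exactly. Their poses are not given: they have to be found in the camera images.
- rack: fixed rack 195 x 230 mm, 102 mm high: blue block with its bored face sloping 45 degrees to its -x side; behind it (+x) a yellow ledge, x 25 to 105 mm, 60 mm high. Origin on the bench under it; x from bores to ledge, y to its left, z up. Two blind bores 17.5 mm wide, 45 mm deep at y = +55 and -55 mm, axes leaning 45 degrees: pins come out up and towards -x
- seat_left (a point): centre of the floor of the left bore (rack y = +55 mm), 46 mm above the bench, where pin_left's foot sits
- seat_right (a point): centre of the floor of the right bore (rack y = -55 mm), 46 mm above the bench, where pin_right's foot sits
- pin_left: zinc-plated die pin, 0.26 kg, 126 mm long, both alike. Origin: centre of its foot face; z runs from foot to head. Shank 16 mm diameter to 75 mm, shoulder 28 mm diameter from 75 to 81 mm, plain grip 20 mm diameter from 81 to 126 mm (pinch at about 106). Starts loose in the left bore (rack y = +55 mm), 45 mm deep, leaning 47 degrees, head up and towards the rack's -x
- pin_right: zinc-plated die pin, 0.26 kg, 126 mm long, both alike. Origin: centre of its foot face; z runs from foot to head. Shank 16 mm diameter to 75 mm, shoulder 28 mm diameter from 75 to 81 mm, plain grip 20 mm diameter from 81 to 126 mm (pinch at about 106). Starts loose in the right bore (rack y = -55 mm), 45 mm deep, leaning 47 degrees, head up and towards the rack's -x
- coupon: bent aluminium test coupon, an L of 3 mm strip 30 mm wide: foot leg 45 mm along its x, upright leg 42 mm high at its +x end, 22 g, loose. Origin: centre of the underside of the foot leg. It lies on the yellow ledge behind one of the two pins (rack y about +55 or -55 mm)
- bumper: black rubber bumper, a cone 36 mm wide at the foot, 28 mm at the top, 22 mm high, loose. Origin: centre of its underside. It lies on the yellow ledge behind the other pin
- mirror: fixed round inspection mirror lying on the bench, 110 mm in diameter with a black rim, 12 mm high. Origin: centre of its underside, z up
- mirror_center (a point): centre of the mirror's glass face, 12 mm above the bench; z up
- hammer_head: dead blow hammer head without its handle, red body 44 mm high with a copper face at either end, 118 mm long along its y, 0.85 kg, loose. Origin: centre of its underside
- wrench: steel wrench lying on the bench, loose. Origin: its underside
- gauge_block: steel block 60 x 35 x 30 mm lying on the bench, loose. Origin: centre of its underside
There are look-alikes about, which are no part of the job. Leave any red or turquoise look-alike of the coupon alone.

How it is judged (in metres and radians):
On the way:
1. the pin in front of the coupon is drawn clear of its bore (((y of coupon in the frame of rack above 0 m and distance between pin_left and seat_left above 0.06 m) or (not (y of coupon in the frame of rack above 0 m) and distance between pin_right and seat_right above 0.06 m))), for 0.1 s.
At the end, for the whole second after the job is handed in: the coupon's pin held still in the fingers, upright (8 degrees), foot down, 30 to 100 mm above the glass and within 25 mm of the mirror's centre, touching neither mirror nor rack; the other pin seated; the other loose things within 30 mm of where they were (((y of coupon in the frame of rack above 0 m and angle between pin_left's own z axis and vertical below 0.14 rad and horizontal distance between pin_left and mirror_center below 0.025 m and z of pin_left in the frame of mirror_center between 0.03 and 0.1 m and contact force between pin_left and the fingers above 1 N and contact force between pin_left and mirror below 0.2 N and contact force between pin_left and rack below 0.2 N and linear speed of pin_left below 0.03 m/s and angular speed of pin_left below 0.2 rad/s and distance between pin_right and seat_right below 0.015 m) or (not (y of coupon in the frame of rack above 0 m) and angle between pin_right's own z axis and vertical below 0.14 rad and horizontal distance between pin_right and mirror_center below 0.025 m and z of pin_right in the frame of mirror_center between 0.03 and 0.1 m and contact force between pin_right and the fingers above 1 N and contact force between pin_right and mirror below 0.2 N and contact force between pin_right and rack below 0.2 N and linear speed of pin_right below 0.03 m/s and angular speed of pin_right below 0.2 rad/s and distance between pin_left and seat_left below 0.015 m)) and distance of each of coupon, bumper, hammer_head, wrench, gauge_block from where it was at the start of the episode below 0.03 m); the arm keeps its last pose, push and grip.
It fails at once if the coupon, bumper, hammer head, wrench or gauge block is moved more than 30 mm (distance of any of coupon, bumper, hammer_head, wrench, gauge_block from where it was at the start of the episode above 0.03 m).
It fails at once if the other pin is drawn from its bore ((y of coupon in the frame of rack above 0 m and distance between pin_right and seat_right above 0.02 m) or (not (y of coupon in the frame of rack above 0 m) and distance between pin_left and seat_left above 0.02 m)).
It also fails if it takes over 48 s, if anything falls off the work surface, if the arm or the gripper's body presses on something with over 40 N, if the wrist force passes 120 N, or if a joint passes its speed limit or range.

## Working session

There is one attempt and no reset: what is moved stays moved. The work goes in short steps, Python scripts to look and compute and a shell command to move; the robot and the scene stay as the last step left them, time stands still between calls to the robot, and variables do not carry over. Pictures are saved under pics/ and viewed, at most 10 in all, crops included, and the job is handed in when it is done.

```bash
mkdir -p pics
python3 - <<'E'
from plant import env, imaging
import cv2,json
for n in("side","top","wrist"):
    s=env.sense(); im=imaging.get_image(n); cv2.imwrite(f"pics/{n}0.png",im)
    c=imaging.get_calibration(n); print(n,{k:(v.tolist() if hasattr(v,'tolist') else v) for k,v in c.items()})
print(s)
E
```

```text
side {'fx': 453.7214238034516, 'fy': 453.7214238034516, 'cx': 248.4669504994323, 'cy': 192.3108895960448, 'position': [0.322241103866755, -1.0263065890668273, 1.0925439155338632], 'attitude': [[0.976539956399886, -0.1449881108048072, 0.15921105891162599], [-0.21502295761187923, -0.6964279557742511, 0.6846555558205438], [0.011612116704041678, -0.7028275394016307, -0.7112654979712574]]}
top {'fx': 388.1707957139426, 'fy': 388.1707957139426, 'cx': 258.49480267749016, 'cy': 186.80549945308158, 'position': [0.4468098363360315, -0.046600368967353145, 1.158279897392709], 'attitude': [[-0.025291593944181956, -0.9943292568828472, 0.10329406654095773], [-0.999679555454467, 0.025265673001833387, -0.0015595429214013334], [-0.0010590949541395597, -0.10330040984705535, -0.9946496386383039]]}
wrist {'fx': 344.3112521801131, 'fy': 344.3112521801131, 'cx': 252.38064715381014, 'cy': 194.66046178892526, 'mount': [[0.00013309744623506213, -0.9624313032255671, -0.27152526375386105, 0.06895049694260477], [0.9999999824499328, 0.00016389855747027065, -9.0760093639135e-05, 5.601711377067886e-05], [0.00013185
[... 200 characters left out ...]

        7.83523038e+01, -4.73128388e+00]), 'qd': array([ 0.07209001, -0.16347571, -0.27768722,  0.01316627,  0.15787994,
       -0.0057227 ]), 'tau': array([ 8.45107297e-04, -4.24931145e+01, -3.66654038e+01, -1.00525363e-04,
        3.95143303e-03, -1.55964894e-06]), 'position': array([0.2431758 , 0.60223358, 0.24714367]), 'tool_rot': array([[-9.27240714e-01,  3.74464794e-01, -8.81225272e-04],
       [ 3.74465793e-01,  9.27239116e-01, -1.72941153e-03],
       [ 1.69502810e-04, -1.93356950e-03, -9.99998116e-01]]), 'contact_force': array([-0.68018552, -0.24503331, -0.37652586]), 'ft_torque': array([-0.00130734, -0.02354922, -0.05416407]), 'finger_force': 0.0, 'grip_width': 0.0852709568500681}
```

View pics/side0.png

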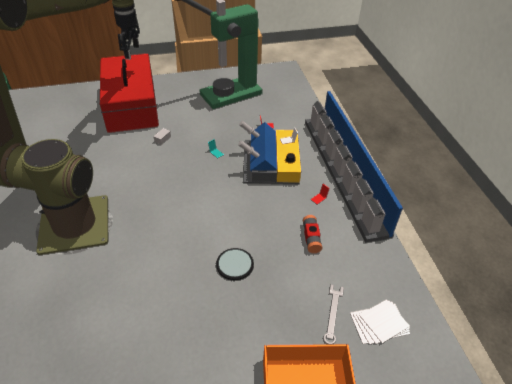

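View pics/top0.png

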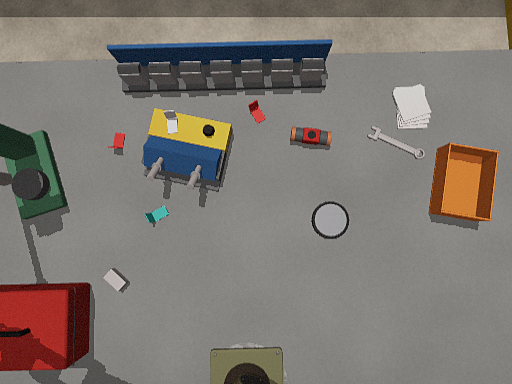

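The side view shows the rack around (275,155), with the coupon at (287,140), the bumper at (290,158) and the mirror at (235,264). In the top view the coupon (171,122) lies behind the pin at (155,167), and the bumper (208,130) behind the pin at (195,175). The coupon's pin is therefore the left one. I'll zoom in to measure.

Run:
```python
import cv2,numpy as np
t=cv2.imread("pics/top0.png")[100:220,135:245]; s=cv2.imread("pics/side0.png")[110:190,235:310]
T=cv2.resize(t,None,fx=4,fy=4,interpolation=cv2.INTER_CUBIC);S=cv2.resize(s,None,fx=4.5,fy=4.5,interpolation=cv2.INTER_CUBIC)
o=np.zeros((480,800,3),np.uint8);o[:480,:440]=T;o[:360,450:450+S.shape[1]]=S[:360]
cv2.imwrite("pics/z.png",o)
```

```text
(no output)
```

View pics/z.png

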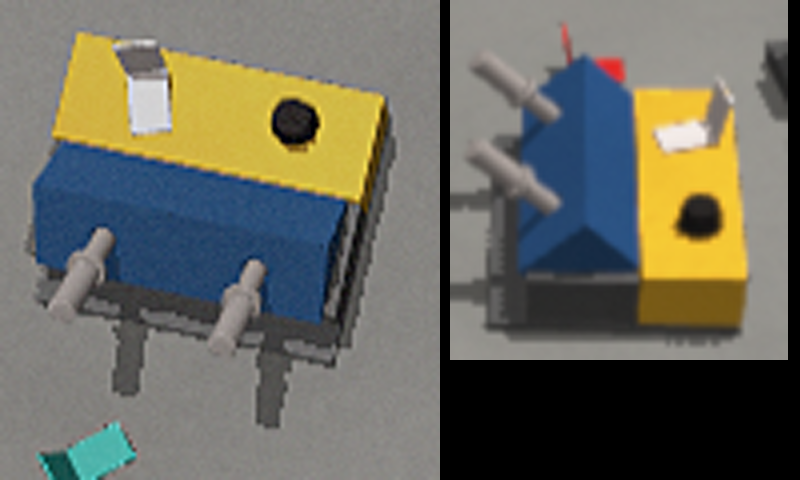

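```bash
cat > h.py <<'E'
import numpy as np
from plant import env, imaging
def cam(n,s=None):
    c=imaging.get_calibration(n)
    if n!="wrist": return c,np.array(c["attitude"]),np.array(c["position"])
    M=np.array(c["mount"]);R=np.array(s["tool_rot"])
    return c,R@M[:3,:3],R@M[:3,3]+s["position"]
def ray(k,u):
    c,R,p=k; return p,R@np.array([(u[0]-c["cx"])/c["fx"],(u[1]-c["cy"])/c["fy"],1])
def proj(k,X):
    c,R,p=k; q=R.T@(np.asarray(X)-p); return np.array([c["fx"]*q[0]/q[2]+c["cx"],c["fy"]*q[1]/q[2]+c["cy"]])
def tri(obs):
    A=np.zeros((3,3));b=np.zeros(3);L=[]
    for k,u in obs:
        p,d=ray(k,u);d=d/np.linalg.norm(d);P=np.eye(3)-np.outer(d,d);A+=P;b+=P@p;L.append((p,P))
    X=np.linalg.solve(A,b);return X,[np.linalg.norm(P@(X-p)) for p,P in L]
E
python3 - <<'E'
from h import *
from scipy.optimize import least_squares
np.set_printoptions(precision=4,suppress=True)
T,S=cam("top"),cam("side")
tz=lambda x,y:(T,(x/4+135,y/4+100)); sz=lambda x,y:(S,((x-450)/4.5+235,y/4.5+110))
for n,a,b in[("Lhead",(63,308),(482,63)),("Lsh",(88,268),(522,93)),("Lent",(102,235),(553,112)),("Rhead",(222,343),(480,150)),("Rent",(256,268),(553,205)),("coupon",(150,105),(680,136)),("ledge--",(387,95),(745,278)),("l+-",(360,202),(640,278)),("l-+",(80,33),(725,90))]:
    print(n,*tri([tz(*a),sz(*b)]))
print("mirror",*tri([(T,(330.5,219.5)),(S,(235,263.5))]))
pts=[((.105,.115),tz(80,33)),((.105,-.115),tz(387,95)),((.025,-.115),tz(360,202)),((.025,.115),tz(55,138)),((.105,-.115),sz(745,278)),((.025,-.115),sz(640,278)),((.105,.115),sz(725,90))]
def f(v):
    r=[]
    c,s=np.cos(v[2]),np.sin(v[2])
    for (x,y),(k,u) in pts: r+=list(proj(k,(v[0]+c*x-s*y,v[1]+s*x+c*y,v[3]))-u)
    return r
o=least_squares(f,[.6,.2,-.2,.06]);v=o.x;print(v,np.degrees(v[2]),np.abs(o.fun).max())
R=lambda p:np.array([v[0]+np.cos(v[2])*p[0]-np.sin(v[2])*p[1],v[1]+np.sin(v[2])*p[0]+np.cos(v[2])*p[1],p[2]])
# pin foot rack x: find from head triangulated
for y in(.055,-.055):
  print("model pin line head/pinch if seat x=0:",R((-.126*np.sin(np.radians(47)),y,.046+.126*np.cos(np.radians(47)))))
E
```

```text
Lhead [0.5888 0.2402 0.1247] [np.float64(0.000866455073386957), np.float64(0.0008664550733869118)]
Lsh [0.6195 0.2305 0.098 ] [np.float64(0.0005069941849205252), np.float64(0.0005069941849205447)]
Lent [0.645  0.2258 0.0788] [np.float64(0.0003648566954700931), np.float64(0.00036485669546983243)]
Rhead [0.5635 0.1331 0.1269] [np.float64(0.0021493665221660138), np.float64(0.00214936652216592)]
Rent [0.6194 0.1178 0.0766] [np.float64(9.771990311259644e-05), np.float64(9.771990311273313e-05)]
coupon [0.7425 0.1953 0.0626] [np.float64(2.5606971543970032e-05), np.float64(2.5606971543937794e-05)]
ledge-- [0.745  0.0243 0.0623] [np.float64(0.0005600926085112462), np.float64(0.000560092608511172)]
l+- [0.6691 0.0454 0.0571] [np.float64(0.00040648896237440894), np.float64(0.0004064889623744551)]
l-+ [0.7962 0.246  0.0625] [np.float64(0.0009730075704493707), np.float64(0.0009730075704494327)]
mirror [ 0.464  -0.2585  0.0079] [np.float64(0.00012230584598389298), np.float64(0.00012230584598378405)]
[ 0.6697  0.1603 -0.2306  0.0602] -13.214266160201126 0.9138324698017755
model pin line head/pinch if seat x=0: [0.5925 0.2349 0.1319]
model pin line head/pinch if seat x=0: [0.5674 0.1278 0.1319]
```

The coupon's pin is pin_left: pinch point about (0.602, 0.2365, 0.118), rack yaw about -13.2°, and heights agree with the text. The mirror centre is about (0.464, -0.2585). I'll move to a standoff.

```bash
python3 -m crank '[[0.07,[-0.04,-0.02,0],[0,0,0]],[0.07,[-0.04,-0.02,0],[0,0,0]],[0.07,[-0.04,-0.022,0],[0,0,0]],[0.07,[-0.04,-0.022,0],[0,0,0]],[0.07,[-0.04,-0.022,0],[0,0,0]],[0.07,[-0.04,-0.022,0],[0,0,0]],[0.07,[-0.04,-0.022,0],[0,0,0]],[0.07,[-0.04,-0.022,0],[0,0,0]]]'
cat > plan.py <<'E'
import sys; from h import *
from scipy.spatial.transform import Rotation as Ro
def plan(P,R):
    s=env.sense();Rt=s["tool_rot"]
    print("pos",s["position"].round(4),"t",round(s["t"],2),"q",s["joint_pos"].round(1),"grip",s["grip_width"],s["finger_force"])
    print("shift tool",(Rt.T@(np.array(P)-s["position"])).round(4),"turn",np.degrees(Ro.from_matrix(Rt.T@R).as_rotvec()).round(2))
def pinR(lean=47,yaw=-13.2):
    l,a=np.radians([lean,yaw]);z=np.array([np.sin(l)*np.cos(a),np.sin(l)*np.sin(a),-np.cos(l)]);y=np.array([-np.sin(a),np.cos(a),0])
    return np.column_stack([np.cross(y,z),y,z])
E
python3 -c "
from plan import *
plan([.531,.253,.186],pinR())"
```

```text
t: 0.82
position: [0.4573, 0.3447, 0.2481]
tool_rot: [[-0.927, 0.374, -0.0], [0.374, 0.927, -0.0], [0.0, -0.0, -1.0]]
contact_force: [0.8, -0.0, -0.3]
grip_width: 0.0699
finger_force: 0.0
pos [0.4573 0.3447 0.2481] t 0.82 q [ 31.6  -2.6 104.6   0.   78.1 -36.4] grip 0.06994400521150186 0.0
shift tool [-0.1027 -0.0574  0.0621] turn [ -3.61 -46.91  -8.28]
```

```bash
python3 -m crank '[[0.07,[0,0,0],[-0.52,-6.7,-1.18]],[0.07,[0,0,0],[-0.52,-6.7,-1.18]],[0.07,[0,0,0],[-0.52,-6.7,-1.18]],[0.07,[0,0,0],[-0.52,-6.7,-1.18]],[0.07,[0,0,0],[-0.52,-6.7,-1.18]],[0.07,[0,0,0],[-0.52,-6.7,-1.18]],[0.07,[0,0,0],[-0.52,-6.7,-1.18]]]'
python3 -c "
from plan import *
plan([.531,.253,.186],pinR())"
```

```text
t: 1.4
position: [0.4564, 0.3469, 0.2492]
tool_rot: [[-0.66, 0.226, 0.717], [0.155, 0.974, -0.165], [-0.735, 0.002, -0.678]]
contact_force: [0.4, -0.2, 0.6]
grip_width: 0.07
finger_force: 0.0
pos [0.4564 0.3469 0.2492] t 1.4 q [ 48.7 -11.9 121.1 -50.9  56.5  -4.1] grip 0.07000023342845002 0.0
shift tool [-0.0173 -0.0747  0.1118] turn [ 0.17  0.34 -0.02]
```

```bash
python3 -m crank '[[0.07,[-0.0045,-0.019,0.028],[0,0,0]],[0.07,[-0.0045,-0.019,0.028],[0,0,0]],[0.07,[-0.0045,-0.019,0.028],[0,0,0]],[0.07,[-0.0045,-0.019,0.028],[0,0,0]],[0.07,[0,0,0],[0,0,0]],[0.07,[0,0,0],[0,0,0]]]'
python3 - <<'E'
from plan import *
import cv2
plan([.531,.253,.186],pinR())
s=env.sense(); im=imaging.get_image("wrist"); cv2.imwrite("pics/w1.png",im)
k=cam("wrist",s)
P=np.array([.602,.2365,.118]);d=-pinR()[:,2]
for a in(-106,-61,-28,0,20):print(a,proj(k,P+a/1000*d).round(0))
E
```

```text
t: 1.9
position: [0.5307, 0.2491, 0.1832]
tool_rot: [[-0.665, 0.231, 0.71], [0.157, 0.973, -0.17], [-0.73, -0.001, -0.684]]
contact_force: [0.0, 0.9, -0.4]
grip_width: 0.0701
finger_force: 0.0
pos [0.5307 0.2491 0.1832] t 1.9 q [ 33.4 -10.2 126.4 -53.5  41.4  -8.6] grip 0.07010185393401815 0.0
shift tool [-0.0016  0.0038 -0.0023] turn [-0.18 -0.13 -0.07]
-106 [257. 173.]
-61 [258. 184.]
-28 [258. 195.]
0 [259. 206.]
20 [259. 216.]
```

View pics/w1.png

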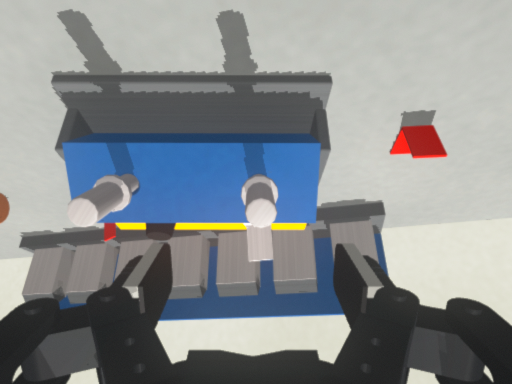

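The wrist view shows the coupon's pin head at (260,211), with the coupon behind it at (260,240). I predicted (259,216), so the error is about 3 mm along tool x. The other pin is well to the left. I'll approach.

```bash
python3 -c "
from plan import *
R=pinR();plan(np.array([.602,.2365,.118])+R@[.0025,.001,.002],R)"
```

```text
pos [0.5309 0.2505 0.1846] t 1.95 q [ 33.5 -10.3 126.3 -53.5  41.4  -8.6] grip 0.06989990158962475 0.0
shift tool [0.0018 0.0037 0.1004] turn [-0.04 -0.04 -0.07]
```

```bash
python3 -m crank '[[0.07,[0.001,0.001,0.02],[0,0,0]],[0.07,[0.001,0.001,0.02],[0,0,0]],[0.07,[0,0.001,0.02],[0,0,0]],[0.07,[0,0,0.02],[0,0,0]],[0.07,[0,0,0.012],[0,0,0]],[0.07,[0,0,0.007],[0,0,0]],[0.07,[0,0,0],[0,0,0]],[0.07,[0,0,0],[0,0,0]]]'
python3 - <<'E'
from plan import *
import cv2
R=pinR();plan(np.array([.602,.2365,.118])+R@[.0025,.001,.002],R)
cv2.imwrite("pics/w2.png",imaging.get_image("wrist"))
E
```

```text
t: 2.62
position: [0.6008, 0.2387, 0.1167]
tool_rot: [[-0.663, 0.228, 0.713], [0.156, 0.974, -0.166], [-0.732, 0.001, -0.682]]
contact_force: [-0.3, -0.1, -0.4]
grip_width: 0.07
finger_force: 0.0
pos [0.6008 0.2387 0.1167] t 2.62 q [ 27.9   2.4 122.1 -62.6  32.7  -0.9] grip 0.06996083901015694 0.0
shift tool [ 0.0004 -0.0009  0.0024] turn [ 0.08  0.03 -0.02]
```

View pics/w2.png

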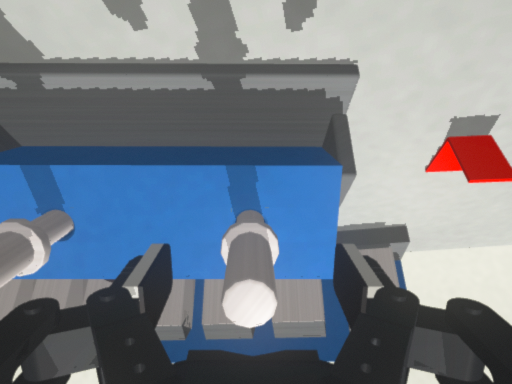

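The pin head is at (249,303), between the pads and about 2 mm off-centre. I'll nudge and close.

```bash
python3 -m crank '[[0.06,[0,-0.002,0],[0,0,0]],[0.04,[0,0,0],[0,0,0]],[0.01,[0,0,0],[0,0,0]],[0.01,[0,0,0],[0,0,0]],[0.01,[0,0,0],[0,0,0]],[0.01,[0,0,0],[0,0,0]],[0.01,[0,0,0],[0,0,0]],[0.01,[0,0,0],[0,0,0]]]'
```

```text
t: 3.33
position: [0.6004, 0.2365, 0.1167]
tool_rot: [[-0.663, 0.228, 0.713], [0.157, 0.974, -0.165], [-0.732, 0.002, -0.682]]
contact_force: [-5.7, 2.2, 3.7]
grip_width: 0.0184
finger_force: 58.3
```

```bash
python3 -m crank '[[0.01,[0,0,-0.006],[0,0,0]],[0.01,[0,0,-0.008],[0,0,0]],[0.01,[0,0,-0.01],[0,0,0]],[0.01,[0,0,-0.01],[0,0,0]],[0.01,[0,0,-0.01],[0,0,0]],[0.01,[0,0,-0.01],[0,0,0]],[0.01,[0,0,0],[0,0,0]]]'
```

```text
t: 3.92
position: [0.5606, 0.2449, 0.1537]
tool_rot: [[-0.664, 0.229, 0.712], [0.157, 0.973, -0.167], [-0.731, 0.001, -0.682]]
contact_force: [-0.0, 0.5, -2.7]
grip_width: 0.0182
finger_force: 59.2
```

```bash
python3 -m crank '[[0.01,[0,0,-0.02],[0,0,0]],[0.01,[0,0,-0.025],[0,0,0]],[0.01,[0,0,-0.025],[0,0,0]],[0.01,[-0.01,0,-0.02],[0,0,0]],[0.01,[-0.015,0,-0.015],[0,0,0]],[0.01,[-0.015,0,-0.015],[0,0,0]],[0.01,[-0.01,0,-0.01],[0,0,0]],[0.01,[0,0,0],[0,0,0]]]'
python3 -c "
from plan import *
plan([.464,-.2585,.25],pinR(0.01,-29))"
```

```text
t: 4.58
position: [0.5031, 0.2592, 0.2822]
tool_rot: [[-0.66, 0.229, 0.715], [0.159, 0.973, -0.165], [-0.734, 0.005, -0.679]]
contact_force: [-0.6, 0.1, -1.4]
grip_width: 0.0185
finger_force: 59.2
pos [0.5031 0.2592 0.2822] t 4.58 q [ 36.5 -19.1 123.5 -45.9  50.9 -18.1] grip 0.018455919359178903 59.21565055847168
shift tool [-0.0328 -0.513   0.0792] turn [ 6.76 46.86 14.75]
```

```bash
python3 -m crank '[[0.01,[0,0,0],[0,3,0]],[0.01,[0,0,0],[0,6,0]],[0.01,[0,0,0],[0,7,0]],[0.01,[0,0,0],[0,7,0]],[0.01,[0,0,0],[0,7,0]],[0.01,[0,0,0],[0,7,0]],[0.01,[0,0,0],[0,6,0]],[0.01,[0,0,0],[0,4.2,0]]]'
python3 -c "
from plan import *
plan([.464,-.2585,.25],pinR(0.01,-29))"
```

```text
t: 5.25
position: [0.5027, 0.2577, 0.2767]
tool_rot: [[-0.973, 0.23, -0.01], [0.23, 0.973, 0.001], [0.01, -0.001, -1.0]]
contact_force: [-0.5, -0.9, -2.8]
grip_width: 0.0184
finger_force: 59.0
pos [0.5027 0.2577 0.2767] t 5.25 q [ 21.6  -4.3 103.4   0.3  81.4 -55.2] grip 0.018437301206362187 58.9879846572876
shift tool [-0.0814 -0.5113  0.0264] turn [-0.14 -0.57 15.69]
```

```bash
python3 -m crank '[[0.01,[-0.002,-0.015,0],[0,0,0]],[0.01,[-0.005,-0.03,0],[0,0,0]],[0.01,[-0.006,-0.036,0],[0,0,0]],[0.01,[-0.006,-0.036,0],[0,0,0]],[0.01,[-0.006,-0.036,0],[0,0,0]],[0.01,[-0.006,-0.036,0],[0,0,0]],[0.01,[-0.006,-0.036,0],[0,0,0]],[0.01,[-0.006,-0.036,0],[0,0,0]]]'
python3 -m crank '[[0.01,[-0.006,-0.036,0],[0,0,0]],[0.01,[-0.006,-0.036,0],[0,0,0]],[0.01,[-0.006,-0.036,0],[0,0,0]],[0.01,[-0.006,-0.036,0],[0,0,0]],[0.01,[-0.006,-0.036,0],[0,0,0]],[0.01,[-0.005,-0.03,0],[0,0,0]],[0.01,[-0.002,-0.02,0],[0,0,0]],[0.01,[0,-0.01,0],[0,0,0]]]'
python3 -c "
from plan import *
plan([.464,-.2585,.20],pinR(0.01,-13.2))"
```

```text
t: 5.92
position: [0.4827, -0.0073, 0.276]
tool_rot: [[-0.973, 0.229, -0.005], [0.229, 0.973, -0.0], [0.005, -0.001, -1.0]]
contact_force: [0.6, -0.4, -2.1]
grip_width: 0.0189
finger_force: 59.1
t: 6.58
position: [0.4638, -0.2496, 0.2756]
tool_rot: [[-0.973, 0.232, -0.006], [0.232, 0.973, 0.001], [0.006, -0.001, -1.0]]
contact_force: [-0.2, -0.2, -2.6]
grip_width: 0.0186
finger_force: 59.3
pos [ 0.4638 -0.2496  0.2756] t 6.58 q [ -34.    -9.4  108.2   -0.2   81.6 -110.6] grip 0.0185638739468062 59.28048133850098
shift tool [-0.0027 -0.0086  0.0756] turn [-0.03 -0.37 -0.2 ]
```

```bash
python3 -m crank '[[0.01,[0,-0.004,0.012],[0,0,0]],[0.01,[0,-0.003,0.018],[0,0,0]],[0.01,[0,-0.002,0.02],[0,0,0]],[0.01,[0,0,0.02],[0,0,0]],[0.01,[0,0,0.015],[0,0,0]],[0.01,[0,0,0.01],[0,0,0]],[0.01,[0,0,0],[0,0,0]],[0.01,[0,0,0],[0,0,0]]]'
python3 - <<'E'
from plan import *
import cv2
plan([.464,-.2585,.177],pinR(0.01,-13.2))
s=env.sense();t=cv2.imread("pics/top0.png");w=imaging.get_image("wrist");S=imaging.get_image("side");T=imaging.get_image("top")
# mirror: fit ellipse to rim in start images
for n in("top","side"):
    im=cv2.imread(f"pics/{n}0.png");u=proj(cam(n),[.464,-.2585,.012]).astype(int)
    g=cv2.cvtColor(im,cv2.COLOR_BGR2GRAY);m=(g<50).astype(np.uint8);k=np.zeros_like(m);cv2.circle(k,tuple(map(int,u)),28,1,-1)
    c=max(cv2.findContours(m*k,cv2.RETR_EXTERNAL,cv2.CHAIN_APPROX_NONE)[0],key=len);e=cv2.fitEllipse(c)
    p,d=ray(cam(n),e[0]);print(n,e,p+d*(.012-p[2])/d[2])
o=np.zeros((576,800,3),np.uint8)
o[:288,:384]=cv2.resize(w,(384,288))
a=S[150:320,130:340];a=cv2.resize(a,None,fx=1.9,fy=1.9,interpolation=cv2.INTER_CUBIC);o[:a.shape[0],390:390+a.shape[1]]=a
b=T[100:260,130:380];b=cv2.resize(b,None,fx=1.5,fy=1.5);o[330:330+b.shape[0],:b.shape[1]]=b
c=S[100:200,220:340];c=cv2.resize(c,None,fx=2.2,fy=2.2);o[340:340+c.shape[0],400:400+c.shape[1]]=c
cv2.imwrite("pics/f.png",o)
E
```

```text
t: 7.25
position: [0.4631, -0.255, 0.1815]
tool_rot: [[-0.974, 0.228, -0.005], [0.228, 0.974, 0.002], [0.005, 0.001, -1.0]]
contact_force: [0.3, -0.7, -1.5]
grip_width: 0.0183
finger_force: 59.3
pos [ 0.4631 -0.255   0.1815] t 7.25 q [ -34.6   -5.2  113.6   -0.    71.9 -111.5] grip 0.018300175004345037 59.280688762664795
shift tool [-0.0017 -0.0032  0.0045] turn [ 0.07 -0.3   0.04]
top ((329.9256286621094, 219.88015747070312), (35.365570068359375, 36.536991119384766), 101.61961364746094) [ 0.46270426 -0.25602644  0.012     ]
side ((234.49668884277344, 263.4766540527344), (30.180049896240234, 35.550960540771484), 84.32159423828125) [ 0.46213313 -0.26106501  0.012     ]
```

View pics/f.png

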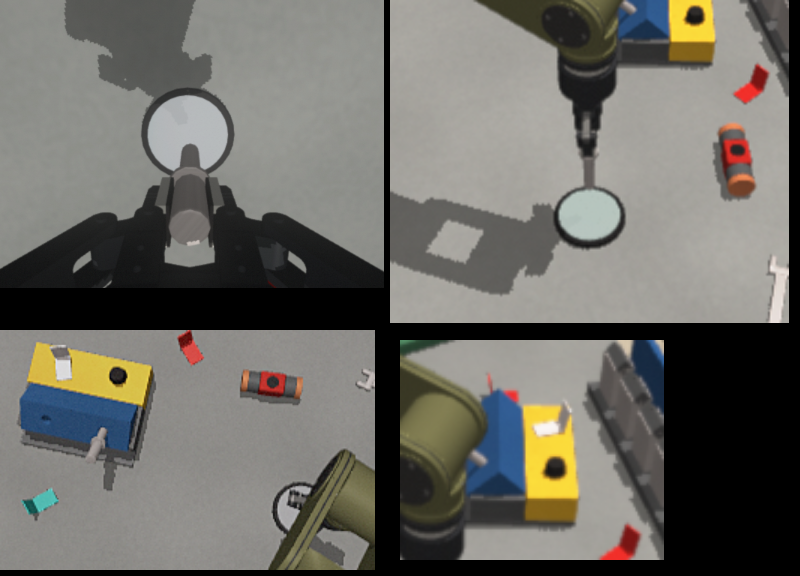

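The final view shows the pin upright over the mirror. In the wrist image its foot is near (190,147) against 150 expected, a tilt under 2°. The other pin, coupon and bumper look unmoved. I'll trim the position, settle and hand in.

```bash
python3 -m crank '[[0.01,[0,-0.003,0.003],[0,0,0]],[0.01,[0,0,0],[0,0,0]],[0.01,[0,0,0],[0,0,0]],[0.01,[0,0,0],[0,0,0]],[0.01,[0,0,0],[0,0,0]],[0.01,[0,0,0],[0,0,0]],[0.01,[0,0,0],[0,0,0]],[0.01,[0,0,0],[0,0,0]]]'
python3 -c "
from plant import env
print(env.finish_job())"
```

```text
t: 8.07
position: [0.4628, -0.2589, 0.1794]
tool_rot: [[-0.974, 0.229, -0.003], [0.229, 0.974, 0.002], [0.004, 0.001, -1.0]]
contact_force: [-0.0, 0.1, -2.7]
grip_width: 0.0188
finger_force: 59.3
the job is handed in; nothing more can be done
None
```

I drew the coupon's pin (pin_left) from the rack and handed in at about 8 s, holding it upright over the mirror centre with its foot about 61 mm above the glass; the hand-in call gave no verdict.

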